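# Lock the sample carriage home on its spring button

### The job

Lock the sampler's tube carriage in its working place: press its orange spring button down flush and slide the bar into the grey guide tube so that the button is caught under the tube's edge, then push the carriage on by the blue tab until the button pops up through the window in the tube. Go gently, feeling your way with light forces (never forcing or ramming the mechanism), and leave the other things on the bench where they stand.

Things in the scene. Friction and masses are not known exactly. Their poses are not given: they have to be found in the camera images.
- dock: Fixed dock; place and yaw vary. Origin on the bench; x across, y along the slide, z up. Base plate 100 wide, 7 thick, y=-110 to 350; cream box 190 wide, 200 high, y=-110 to -270. Over the base, centred on x=0: an aluminium slide bar 32 wide and a grey guide tube 45 wide that it slides into along -y. Their height is set by hand, up to 8 up or down from the heights given here, and is not measured.
- carriage (a joint): Travel (m) of bar, button, rack and blue tab along the dock's -y. The button's centre lies at dock y = 115 mm minus the travel, x = 0. 0 is fully out; starts at 0 to 0.03; friction about 1 N, 3 to 4 N with the button under the tube's roof; stays where left. The bar's top face is about 48 (40 to 56) above the bench, and clear for 51 behind the button, up to the rack.
- spring (a joint): How far the orange button is pressed (m): 0 fully out, 0.010 flush. 30 long (dock y), 14 wide, 10 proud of the bar when out, upper front and rear edges rounded (radius 3). Straight down: 3 N to start, 7 N flush; there it stops and a wide fingertip meets the bar too. Press its rear half: the front half can then go under the roof, which holds it down. A pressing finger drags the bar by friction.
- tube_end (a point): Where the guide tube's open end is drawn on the plan: dock y=55, x=0, on the base plate's top. The real tube is clamped up to 10 mm nearer or farther along dock y, unmeasured: feel for its end. Roof underside 1.5 above the bar's top, roof 5 thick: a fingertip on the bar butts against it, and so does a button that stands proud by more than 3 or so.
- window_plan (a point): Where the window in the tube's roof is drawn on the plan: dock y=0, x=0, on the base plate's top. It shifts with the tube: always 55 from the tube's real end. 35 long (dock y), 20 wide; the roof is closed for 37.5 between end and window. The button pops up there at 0.105 to 0.125 travel, with 2.5 mm play either way, and then stops the carriage; a fast push can overrun it (travel ends at 0.15).
- tab_plan (a point): Where the blue tab's outer face is at travel 0: dock y=297, x=0, on the base plate's top (subtract the travel). Upright tab, 50 wide, 8 thick (dock y), about 48 to 103 above the bench, at the bar's outer end, to push from outside. Inside it 34 of clear bar, then the maroon tube rack (74 long, 60 wide, up to about 108 above the bench), which rides on the bar.
- tube_rack: Bystander: loose maroon tube rack 60 x 130, 78 high with tubes, beyond the dock. Origin under its centre.
- foam_holder: Bystander: loose white foam block 80 x 100 with two capped tubes, 100 high, on the robot's side of the dock. Origin under its centre.
- marker: Bystander: loose marker pen 12 x 125, 12 high, on the robot's side of the dock. Origin under its middle.
- tip_box: Bystander: loose teal box with clear lid, 87 x 122 x 63 high. Origin under its centre.
- beaker: Bystander: glass beaker 70 across, 90 high. Origin under its centre.
- reagent: Bystander: amber bottle 64 across, 130 high. Origin under its centre.
- mouse: Bystander: black computer mouse 100 x 60 x 23. Origin under its centre.

How it is judged:
On the way:
1. the button slides along pressed down, its front caught under the roof of the guide tube (value of joint spring above 0.007 m and value of joint carriage between 0.062 and 0.093 m), for 0.1 s.
At the end, for the whole second after the job is handed in: The carriage rests where the window is (0.102 to 0.128 m of travel, depending on where the tube is clamped) with the button popped up through the window, less than 2 mm short of fully out (value of joint carriage between 0.102 and 0.128 m and value of joint spring below 0.002 m and velocity of joint carriage between -0.005 and 0.005 m/s); the robot touches nothing.
It fails at once if the mechanism is forced: the fingers bear on the button, the bar or the guide tube with more than 25 N (contact force between the fingers and spring above 25 N or contact force between the fingers and carriage_c0 above 25 N or contact force between the fingers and guide above 25 N).
It fails at once if the button is rammed against the guide tube with more than 25 N (contact force between spring and guide above 25 N).
It fails at once if a bystander is moved more than 30 mm (distance of any of tube_rack, foam_holder, marker, tip_box, beaker, reagent, mouse from where it was at the start of the episode above 0.03 m).
It fails at once if a standing bystander is tipped (angle between any of tube_rack, foam_holder, beaker, reagent's own z axis and vertical above 0.5 rad).
It also fails if it takes over 64 s, if anything falls off the work surface, if the arm or the gripper's body presses on something with over 40 N, if the wrist force passes 120 N, or if a joint passes its speed limit or range.

### The arm

A 6-joint arm with a two-finger parallel gripper is mounted at the origin on the work surface. World frame = base frame: x ahead of the robot, y to its left, z up, the work surface at z = 0. Lengths are in m, angles in rad, forces in N, time in s.
With the tool pointing down it reaches from about 0.25 to 0.725 m from the base axis. Payload 4 kg.
Tool frame: the origin (TCP) lies between the finger pads; the fingertips stand 11 mm ahead of it and the grasp point (between the pads) lies 8 mm behind it (tcp_to_tips is the z of the fingertips in the tool frame, in m); z points along the fingers, y is the direction in which the jaws open and shut (so a half turn about z gives the same grasp; the last joint's range is limited). The gripper opens to 85 mm and grips with 20 to 120 N. Pads are 22 mm wide; open, the fingers measure 114 mm over their backs; the gripper's body (76 mm by 85 mm) begins 54 mm behind the grasp point. The pads swing forward as they close: fully open they stand 13 mm farther back than shut.
Start: joints at [1.153, 0.241, 0.005, 1.335, 0, 1.571], TCP at [0.203, 0.457, 0.242] pointing down, gripper open.
Joint ranges: [-2.72, 2.72], [-1.05, 1.87], [-1.09, 1.28], [-1.99, 2.15], [-1.42, 1.44], [-3.14, 3.14]. Speed limits (rad/s): [2.79, 2.79, 3.14, 3.14, 3.14, 3.14].

### API

Orientations are given as a unit quaternion [x, y, z, w].
In Python, from workcell import * gives the robot as it stands.
- The arm moves only by the tool move_arm, never from a script. Its argument "moves" is a list that holds one entry, the list of rows, each a list of 7 numbers: the shift along the world's x, y, z in units of 500 mm (1.0 is 500 mm), then the turn, a rotation vector about the world's x, y, z in units of 30 degrees (1.0 is 30 degrees), then the closure, from -1 (fully open) to 1 (shut), so that 0 is half open. A call has 1 to 8 rows; each row shifts and turns the pose as measured when the row begins; what a row does not reach is not made up. A row lasts 1/12 s, in which the tool goes at most 41.7 mm and 7.16 degrees, less where a joint would pass 70% of its speed; a pose out of reach is approached as far as the arm can. A call with a number of a shift or a turn outside -1 to 1 is refused whole. A call with a gripper value outside its range is refused whole. The fingers move at their own pace and stop on an object; the grip force is fixed at half the most. Time passes only in rows, so rows that do not move let the fingers close. It gives the time, the measured TCP pose, the force and the opening at its end, in the units of the state.
- get_obs(): the state, without advancing time (a new reading comes with each control period).
- camera(name): name is "side" or "top"; returns a dict with "pixels" (400x640x3 uint8, red, green, blue), "range_z" (400x640 float32, m along the optical axis (not along the pixel's ray), 0 where there is no reading), "fx", "fy", "cx", "cy" (pixels), "distortion" ([k1, k2, p1, p2, k3] as OpenCV has them; the pictures are not rectified), "extrinsics" (4x4, takes a point from camera to world coordinates). Camera axes: x right, y down, z forward; pixel columns grow to the right and rows downward; lengths in m; the calibration is good to about 2 mm. A picture is of the moment at which its call begins.
- job_done(): hands the job in, once; it reports no verdict.
The state is a dict: "clock": time; "joint_pos": joint angles; "joint_vel": joint speeds; "tau": joint torques, N m; "eef_pos": TCP position; "tool_rot": TCP orientation; "ft_force": force on the tool from outside, world axes, zero at the start; "ft_torque": the same for the moment, N m; "grip_width": finger opening in m.
Only numpy, scipy, OpenCV 4.12 (cv2) and the standard library are available. Lean on these libraries where they do the work, as an engineer would, in place of code of your own. Each camera call takes 0.05 s, during which the arm holds its last target.

## Working session

There is one attempt and no reset: what is moved stays moved. The work goes in short steps, Python scripts to look and compute and a tool call to move; the robot and the scene stay as the last step left them, time stands still between calls to the robot, and variables do not carry over. Pictures are saved under pics/ and viewed, and the job is handed in when it is done.

Besides the shell and the picture viewer there is one more tool, called after "Emit:" as name(argument=value, ...) on one line, values as JSON. move_arm: Moves the arm, as the interface text tells. Shifts and turns lie within -1 to 1; 1 stands for 500 mm of shift or 30 degrees of turn. Its arguments: {"type":"object","properties":{"moves":{"type":"array","items":{"type":"array","items":{"type":"array","items":{"type":"number"}}}}},"required":["moves"]}

```bash
mkdir -p pics; ls
python3 - <<'E'
from workcell import *
import cv2,numpy as np
o=get_obs()
for k in o: print(k,np.round(o[k],3))
for n in ["side","top"]:
    c=camera(n); cv2.imwrite(f"pics/{n}0.png",cv2.cvtColor(c["pixels"],cv2.COLOR_RGB2BGR)); np.savez(f"{n}0.npz",**c)
    print(n,c["fx"],c["fy"],c["cx"],c["cy"],c["distortion"],np.round(c["extrinsics"],3))
E
```

```text
pics
clock 0.0
joint_pos [ 1.153  0.241  0.004  1.335 -0.     1.571]
joint_vel [-0.001  0.     0.001 -0.    -0.001 -0.   ]
tau [-1.0000e-03 -3.7231e+01  2.5241e+01  1.7000e-02 -0.0000e+00  0.0000e+00]
eef_pos [0.203 0.456 0.241]
tool_rot [ 0.207  0.978 -0.001 -0.   ]
ft_force [ 0.703 -1.017 -0.31 ]
ft_torque [-0.033  0.016  0.005]
grip_width 0.085
side 509.11831981617354 509.11831981617354 322.24627094389325 192.38702050819575 [-0.0666608  0.         0.         0.         0.       ] [[-0.946 -0.15   0.288  0.056]
 [-0.324  0.485 -0.812  1.201]
 [-0.018 -0.862 -0.507  0.782]
 [ 0.     0.     0.     1.   ]]
top 468.794310767466 468.794310767466 317.57639921792804 193.28154636248559 [-0.01650622  0.          0.          0.          0.        ] [[-0.027 -0.982  0.189  0.235]
 [-0.999  0.034  0.032  0.046]
 [-0.038 -0.188 -0.981  1.2  ]
 [ 0.     0.     0.     1.   ]]
```

View pics/side0.png

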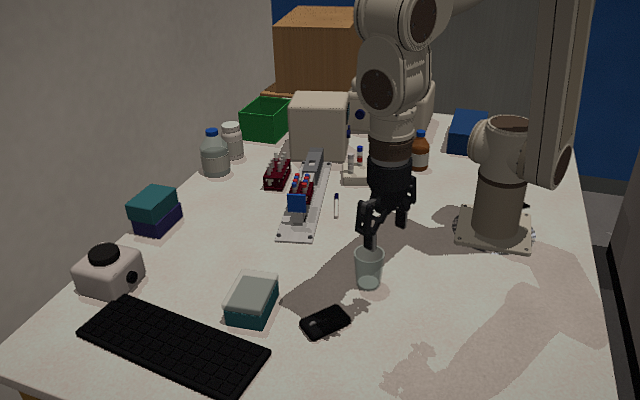

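View pics/top0.png

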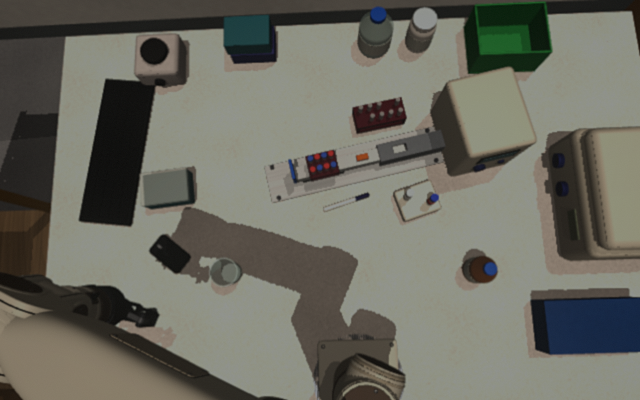

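The top view shows the dock unobstructed: orange button near pixel (361,157), window near (399,149), tube end near (378,155), blue tab near (293,170). I'll measure these.

```bash
cat > h.py <<'E'
import numpy as np,cv2
def rays(c,px):
    K=np.array([[c["fx"],0,c["cx"]],[0,c["fy"],c["cy"]],[0,0,1.]])
    u=cv2.undistortPoints(np.array(px,float).reshape(-1,1,2),K,np.array(c["distortion"],float)).reshape(-1,2)
    return np.c_[u,np.ones(len(u))]
def plane(c,px,z):
    r=rays(c,px);E=np.array(c["extrinsics"]);d=r@E[:3,:3].T;o=E[:3,3]
    return o+d*((z-o[2])/d[:,2])[:,None]
def depth(c,px):
    r=rays(c,px);E=np.array(c["extrinsics"])
    z=np.array([c["range_z"][int(round(v)),int(round(u))] for u,v in px])
    return (r*z[:,None])@E[:3,:3].T+E[:3,3]
E
python3 - <<'E'
from h import *
c=dict(np.load("top0.npz")); im=c["pixels"]
crop=im[115:215,255:455]; cv2.imwrite("pics/topcrop.png",cv2.resize(crop[:,:,::-1],(800,400),interpolation=cv2.INTER_CUBIC))
s=dict(np.load("side0.npz"));crop=s["pixels"][140:250,260:360]; cv2.imwrite("pics/sidecrop.png",cv2.resize(crop[:,:,::-1],(545,600),interpolation=cv2.INTER_CUBIC))
hsv=cv2.cvtColor(im,cv2.COLOR_RGB2HSV)
m=((hsv[...,0]>3)&(hsv[...,0]<20)&(hsv[...,1]>150)&(hsv[...,2]>90)).astype(np.uint8)
m[:115]=0;m[215:]=0;m[:,:255]=0;m[:,455:]=0
n,l,st,ce=cv2.connectedComponentsWithStats(m)
for i in range(1,n): print(st[i],ce[i],depth(c,[ce[i]]),plane(c,[ce[i]],.058))
E
```

```text
[357 154  11   7  56] [361.94642857 156.67857143] [[ 0.5439476  -0.03056533  0.06134732]] [[ 0.54485476 -0.03079048  0.058     ]]
```

View pics/topcrop.png

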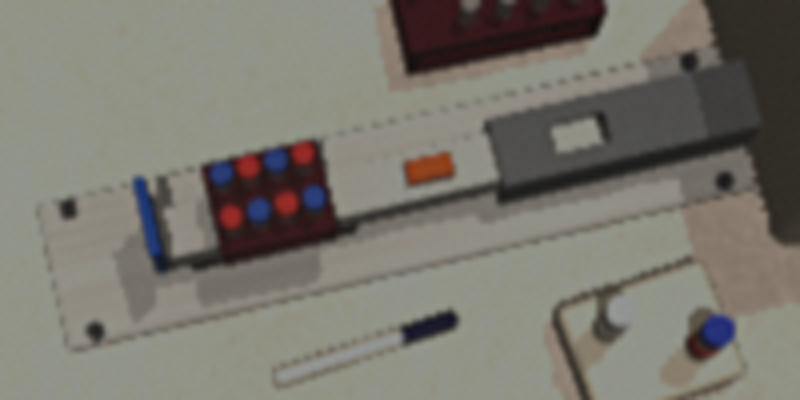

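View pics/sidecrop.png

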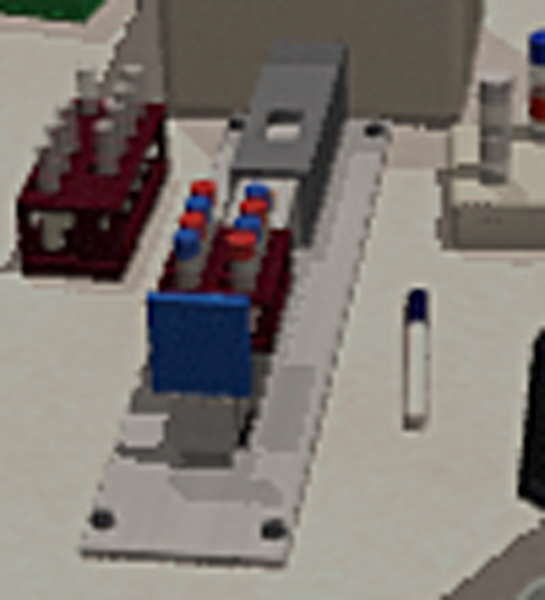

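Run:
```python
from h import *
c=dict(np.load("top0.npz"))
f=lambda L:[(255+x/4-.375,115+y/4-.375) for x,y in L]
P=plane(c,f([(68,208),(95,331),(688,62),(725,181),(40,205),(72,350)]),.007);print(np.round(P,4))
a=(P[0]+P[1])/2;b=(P[2]+P[3])/2
d=(a-b)[:2];d/=np.linalg.norm(d);print("ydock",d,"yaw",np.degrees(np.arctan2(d[1],d[0])))
e=(P[4]+P[5])/2; print("end mid",e)
O=e[:2]-d*.350
x=np.array([d[1],-d[0]])
print("origin",O)
dk=lambda p:np.c_[(p[:,:2]-O)@x,(p[:,:2]-O)@d,p[:,2]]*1000
print("screws",np.round(dk(P)))
# patches heights
def patch(x0,x1,y0,y1):
    px=[(255+u/4,115+v/4) for u in range(x0,x1,4) for v in range(y0,y1,4)]
    q=depth(c,px);return np.round(np.median(dk(q),0),1),q[:,2].std()
print("bar",patch(345,395,165,200)); print("bar2",patch(462,485,150,180));print("btn",patch(415,445,160,178))
print("tube",patch(620,690,100,150),patch(510,545,125,160)); print("plate",patch(60,110,230,310)); print("bench",patch(500,540,330,380))
h=.0485
print("button",dk(plane(c,[(361.95,156.68)],h+.010)))
print("tube end",dk(plane(c,f([(486,122),(503,198)]),h+.0065)),"side bot")
print("window",dk(plane(c,f([(552,133),(602,117),(607,143),(558,152)]),h+.0065)))
print("tab",dk(plane(c,f([(138,180),(160,270)]),h+.055)))
print("rack",dk(plane(c,f([(320,142),(338,230)]),h+.03)))
np.savez("dock.npz",O=O,d=d,x=x)
```

```text
[[ 0.5405  0.2039  0.007 ]
 [ 0.4576  0.187   0.007 ]
 [ 0.6248 -0.2078  0.007 ]
 [ 0.543  -0.2259  0.007 ]
 [ 0.5432  0.2224  0.007 ]
 [ 0.4456  0.2021  0.007 ]]
ydock [-0.20154123  0.97948003] yaw 101.62710027723571
end mid [0.49440556 0.2122405  0.007     ]
origin [ 0.56494499 -0.13057751]
screws [[ 43. 333.   7.]
 [-41. 333.   7.]
 [ 43. -88.   7.]
 [-41. -89.   7.]
 [ 50. 350.   7.]
 [-50. 350.   7.]]
bar (array([  1.9, 139.3,  51.1]), np.float64(0.0049497264420668))
bar2 (array([-2.3, 73.6, 51.2]), np.float64(0.002030524235365738))
btn (array([ -1.2, 101.6,  61. ]), np.float64(0.1778871065395655))
tube (array([ -6.5, -43. ,  57.6]), np.float64(0.07461809848928969)) (array([ 2. , 37.9, 57.7]), np.float64(0.0023117622827384847))
plate (array([-1.000e-01,  3.301e+02,  7.300e+00]), np.float64(0.002396950415770577))
bench (array([-1.202e+02,  6.920e+01,  1.000e-01]), np.float64(0.0022934673303311487))
button [[  0.30154992 101.84089312  58.5       ]]
tube end [[ 21.95617339  59.29678294  55.        ]
 [-28.46996831  61.40746047  55.        ]] side bot
window [[  5.094873    20.84292948  55.        ]
 [  7.73814434 -12.35228326  55.        ]
 [ -9.41829021 -10.92868181  55.        ]
 [ -7.78599797  20.38799163  55.        ]]
tab [[ 23.68299301 279.9481969  103.5       ]
 [-33.8796076  279.17199951 103.5       ]]
rack [[ 27.60818883 165.72752041  78.5       ]
 [-29.44050908 168.14533054  78.5       ]]
```

The measurements are consistent:

| Quantity | Value |
|---|---|
| Dock yaw | about 101.6° |
| Carriage travel | about 13 mm |
| Bar top | about 51 mm |
| Tube end | dock y about 59–60 |
| Window centre | dock y about 4–5 |

I'll close the gripper and move above the rear half of the button, with the jaw axis along dock x.

Emit:
move_arm(moves=[[[0.042,-0.06,0,0,0,-0.114,1],[0.042,-0.06,0,0,0,-0.114,1],[0.042,-0.06,0,0,0,-0.114,1],[0.042,-0.06,0,0,0,-0.114,1],[0.042,-0.06,0,0,0,-0.114,1],[0.042,-0.06,0,0,0,-0.114,1],[0.042,-0.06,0,0,0,-0.114,1],[0.042,-0.06,0,0,0,-0.114,1]]])

```text
clock: 0.77
eef_pos: [0.3697, 0.2108, 0.2372]
tool_rot: [0.435, 0.9, -0.003, -0.003]
ft_force: [0.8, 0.7, 0.1]
grip_width: -0.0001
```

Emit:
move_arm(moves=[[[0.042,-0.06,0,0,0,-0.114,1],[0.042,-0.06,0,0,0,-0.114,1],[0.042,-0.06,0,0,0,-0.114,1],[0.042,-0.06,0,0,0,-0.114,1],[0.042,-0.06,0,0,0,-0.114,1],[0.042,-0.06,0,0,0,-0.114,1],[0.042,-0.06,0,0,0,-0.114,1],[0,0,0,0,0,0,1]]])

```text
clock: 1.43
eef_pos: [0.5224, -0.0173, 0.234]
tool_rot: [0.624, 0.781, -0.004, -0.004]
ft_force: [1.1, 0.0, 1.0]
grip_width: 0.0
```

```bash
cat > st.py <<'E'
from h import *
from workcell import *
from scipy.spatial.transform import Rotation as R
D=np.load("dock.npz");O,d,x=D["O"],D["d"],D["x"]
def st():
    o=get_obs();p=np.array(o["eef_pos"]);q=R.from_quat(o["tool_rot"]).as_matrix()
    f=np.array(o["ft_force"])
    print("t",round(o["clock"],2),"pos",np.round(p,4),"dock xyz mm",np.round([(p[:2]-O)@x*1e3,(p[:2]-O)@d*1e3,p[2]*1e3],1),"tip z",round((p[2]+.011*q[2,2])*1e3,1))
    print("tool y ang",np.degrees(np.arctan2(q[1,1],q[0,1])).round(2),"tilt z",np.round(q[:,2],4),"F dock",np.round([f[:2]@x,f[:2]@d,f[2]],2),"grip",o["grip_width"])
    return p,q
E
python3 - <<'E'
from st import *
p,q=st(); print((O+.114*d-p[:2])*2)
E
```

```text
t 1.43 pos [ 0.5224 -0.0173  0.234 ] dock xyz mm [-18.9 119.6 234. ] tip z 223.0
tool y ang 12.73 tilt z [-1.050e-02 -8.000e-04 -9.999e-01] F dock [ 1.03 -0.19  0.96] grip 3.0107642003605377e-06
[ 0.03920015 -0.00328045]
```

Emit:
move_arm(moves=[[[0.039,-0.003,0,0,-0.02,-0.037,1],[0,0,-0.065,0,0,0,1],[0,0,-0.065,0,0,0,1],[0,0,-0.065,0,0,0,1],[0,0,-0.06,0,0,0,1],[0,0,0,0,0,0,1]]])

```text
clock: 1.93
eef_pos: [0.5436, -0.0221, 0.102]
tool_rot: [0.635, 0.773, 0.001, 0.001]
ft_force: [-0.3, -0.5, -1.0]
grip_width: 0.0
```

Run:
```python
from st import *
p,q=st(); print((O+.114*d-p[:2])*2)
for n in ["top","side"]:
    c=camera(n); im=c["pixels"][:,:,::-1]
    np.savez(n+"1.npz",**c)
    im=im[105:225,255:455] if n=="top" else im[100:240,250:400]
    cv2.imwrite(f"pics/{n}1.png",cv2.resize(im,None,fx=4,fy=4,interpolation=cv2.INTER_CUBIC))
```

```text
t 1.93 pos [ 0.5436 -0.0221  0.102 ] dock xyz mm [  1.  110.5 102. ] tip z 91.0
tool y ang 11.19 tilt z [ 3.5e-03 -2.0e-04 -1.0e+00] F dock [-0.43 -0.42 -1.01] grip 4.452628841443226e-06
[-0.00327238  0.00638857]
```

View pics/top1.png

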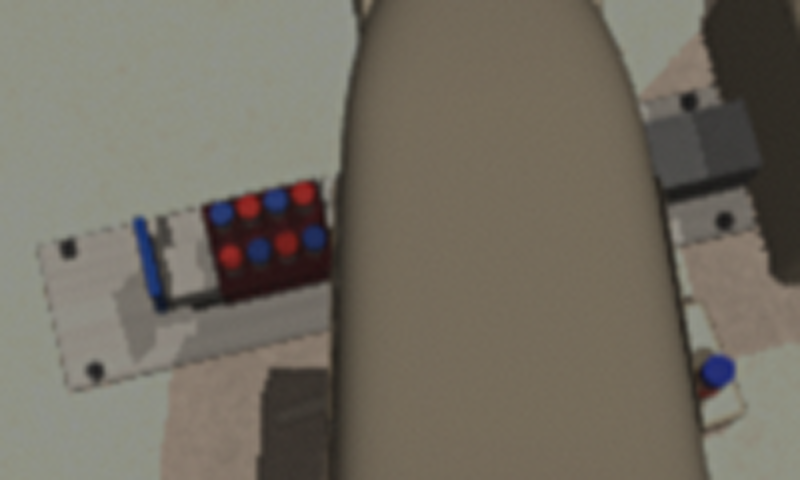

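View pics/side1.png

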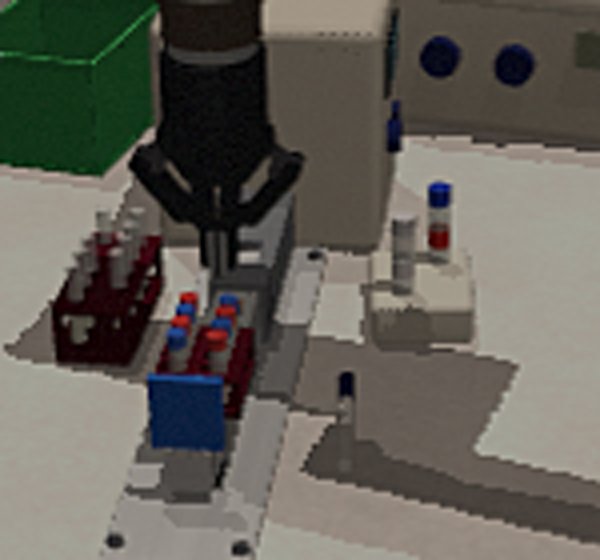

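Top view: the arm hides the button, but tab and rack (crop about (150,265) and (270,240)) haven't moved. Side view: the closed fingers (crop about (218,250)) sit over the bar, clear of the rack. Next I'll correct by a few mm and descend.

Emit:
move_arm(moves=[[[-0.003,0.008,-0.02,0,0.007,0.01,1],[0,0,-0.02,0,0,0,1],[0,0,-0.006,0,0,0,1],[0,0,0,0,0,0,1]]])

```text
clock: 2.37
eef_pos: [0.5505, -0.0171, 0.0895]
tool_rot: [0.632, 0.775, 0.006, 0.008]
ft_force: [-0.3, -0.6, 0.5]
grip_width: 0.0005
```

Run:
```python
from st import *
p,q=st(); print((O+.114*d-p[:2])*2)
```

```text
t 2.37 pos [ 0.5505 -0.0171  0.0895] dock xyz mm [  8.8 114.1  89.5] tip z 78.5
tool y ang 11.62 tilt z [ 2.010e-02 -6.000e-04 -9.998e-01] F dock [-0.44 -0.52  0.55] grip 0.00047834023718895875
[-0.01715977 -0.00363674]
```

Emit:
move_arm(moves=[[[0,0,0,0,0,0,1],[0,0,0,0,0,0,1]]])

```text
clock: 2.53
eef_pos: [0.5515, -0.0169, 0.0909]
tool_rot: [0.632, 0.775, 0.007, 0.009]
ft_force: [-0.1, 1.4, 0.7]
grip_width: -0.0
```

Run:
```python
from st import *
p,q=st(); print((O+.114*d-p[:2])*2); o=get_obs();print(o["joint_pos"],o["joint_vel"],o["tau"],o["ft_force"],o["ft_torque"])
```

```text
t 2.53 pos [ 0.5515 -0.0169  0.0909] dock xyz mm [  9.8 114.   90.9] tip z 79.9
tool y ang 11.64 tilt z [ 2.270e-02 -8.000e-04 -9.997e-01] F dock [0.19 1.44 0.65] grip -3.952229897381485e-05
[-0.01912221 -0.00396699]
[-3.06626421e-02  4.35773927e-01 -1.30361040e-01  9.81975506e-01
 -5.67609134e-05  1.33704067e+00] [ 0.00029713 -0.00893668  0.01096319  0.00376719 -0.00092492  0.00105858] [ 3.11711768e-02 -4.32901919e+01  2.22000289e+01 -1.86501397e-01
  3.06423826e-03  6.01009128e-05] [-0.10244508  1.44662476  0.65209515] [-0.0465261   0.01910597 -0.02599379]
```

Emit:
move_arm(moves=[[[-0.01,-0.002,-0.005,0,0.02,0,1],[-0.01,-0.002,-0.005,0,0.02,0,1],[0,0,-0.005,0,0.0,0,1],[0,0,-0.002,0,0,0,1],[0,0,0,0,0,0,1],[0,0,0,0,0,0,1]]])

```text
clock: 3.03
eef_pos: [0.5413, -0.0195, 0.0832]
tool_rot: [0.632, 0.775, 0.0, 0.001]
ft_force: [0.0, -0.1, -0.4]
grip_width: -0.0002
```

Run:
```python
from st import *
p,q=st(); print((O+.114*d-p[:2])*2); print(get_obs()["joint_vel"])
```

```text
t 3.03 pos [ 0.5413 -0.0195  0.0832] dock xyz mm [ -0.8 113.5  83.2] tip z 72.2
tool y ang 11.6 tilt z [ 0.0023 -0.001  -1.    ] F dock [ 0.01 -0.1  -0.44] grip -0.00016745155103365178
[0.00131129 0.00122911]
[-0.00193149  0.00172556 -0.00326945 -0.00211873  0.00084983  0.00091828]
```

Emit:
move_arm(moves=[[[0.001,0.001,-0.004,0,0.004,0,1],[0,0,-0.004,0,0,0,1],[0,0,-0.004,0,0,0,1],[0,0,-0.003,0,0,0,1],[0,0,-0.002,0,0,0,1],[0,0,0,0,0,0,1]]])

```text
clock: 3.53
eef_pos: [0.542, -0.0189, 0.0736]
tool_rot: [0.632, 0.775, -0.0, 0.0]
ft_force: [-0.2, -0.1, 0.4]
grip_width: 0.0003
```

Run:
```python
from st import *
p,q=st(); print((O+.114*d-p[:2])*2)
```

```text
t 3.53 pos [ 0.542  -0.0189  0.0736] dock xyz mm [  0.  114.   73.6] tip z 62.6
tool y ang 11.61 tilt z [-1.e-04 -9.e-04 -1.e+00] F dock [-0.2  -0.04  0.36] grip 0.0003068663210477438
[-6.76187349e-05 -4.38370041e-05]
```

Aligned: x error 0, dock y 114, tips 62.6 mm. Next I'll feel downward about 0.5–1 mm per row.

Emit:
move_arm(moves=[[[0,0,-0.002,0,0,0,1],[0,0,-0.002,0,0,0,1],[0,0,-0.002,0,0,0,1]]])

```text
clock: 3.78
eef_pos: [0.5421, -0.0189, 0.0708]
tool_rot: [0.632, 0.775, -0.0, 0.0]
ft_force: [-2.0, -0.1, 2.8]
grip_width: -0.0001
```

Emit:
move_arm(moves=[[[0,0,-0.002,0,0,0,1],[0,0,-0.002,0,0,0,1],[0,0,-0.002,0,0,0,1]]])

```text
clock: 4.03
eef_pos: [0.5421, -0.0189, 0.0686]
tool_rot: [0.632, 0.775, -0.0, 0.001]
ft_force: [-1.2, -0.4, 4.1]
grip_width: -0.0001
```

Emit:
move_arm(moves=[[[0,0,-0.002,0,0,0,1],[0,0,-0.002,0,0,0,1],[0,0,-0.002,0,0,0,1]]])

```text
clock: 4.28
eef_pos: [0.5421, -0.0189, 0.0662]
tool_rot: [0.632, 0.775, 0.0, 0.001]
ft_force: [-1.8, 0.2, 5.0]
grip_width: -0.0003
```

Emit:
move_arm(moves=[[[0,0,-0.002,0,0,0,1],[0,0,-0.002,0,0,0,1],[0,0,-0.001,0,0,0,1]]])

```text
clock: 4.53
eef_pos: [0.5421, -0.0189, 0.0639]
tool_rot: [0.632, 0.775, 0.0, 0.001]
ft_force: [-2.2, 0.5, 6.4]
grip_width: 0.0
```

Emit:
move_arm(moves=[[[0,0,-0.001,0,0,0,1],[0,0,-0.001,0,0,0,1]]])

```text
clock: 4.7
eef_pos: [0.5421, -0.0189, 0.0633]
tool_rot: [0.632, 0.775, 0.0, 0.001]
ft_force: [-1.6, 1.0, 5.8]
grip_width: 0.0003
```

Emit:
move_arm(moves=[[[0,0,-0.001,0,0,0,1],[0,0,-0.001,0,0,0,1]]])

```text
clock: 4.87
eef_pos: [0.5421, -0.0189, 0.0628]
tool_rot: [0.632, 0.775, 0.0, 0.001]
ft_force: [-3.3, 0.5, 6.1]
grip_width: 0.0
```

Emit:
move_arm(moves=[[[0,0,-0.001,0,0,0,1],[0,0,-0.001,0,0,0,1]]])

```text
clock: 5.03
eef_pos: [0.5421, -0.0189, 0.0623]
tool_rot: [0.632, 0.775, 0.0, 0.001]
ft_force: [-2.4, 0.3, 6.3]
grip_width: 0.0001
```

Emit:
move_arm(moves=[[[0,0,-0.001,0,0,0,1],[0,0,-0.001,0,0,0,1]]])

```text
clock: 5.2
eef_pos: [0.5421, -0.0189, 0.0619]
tool_rot: [0.632, 0.775, 0.001, 0.002]
ft_force: [-1.8, 0.2, 6.2]
grip_width: -0.0004
```

Emit:
move_arm(moves=[[[0,0,-0.001,0,0,0,1],[0,0,-0.001,0,0,0,1]]])

```text
clock: 5.37
eef_pos: [0.5421, -0.0189, 0.0618]
tool_rot: [0.632, 0.775, 0.001, 0.002]
ft_force: [-3.0, 0.1, 8.3]
grip_width: 0.0003
```

Flush: the force rises at tip z 50.8 mm. I'll drag gently along dock −y.

Emit:
move_arm(moves=[[[0,0,-0.0015,0,0,0,1],[0.0008,-0.004,-0.0015,0,0,0,1],[0.0008,-0.004,-0.0015,0,0,0,1],[0.0008,-0.004,-0.0015,0,0,0,1]]])

```text
clock: 5.7
eef_pos: [0.5432, -0.0243, 0.0618]
tool_rot: [0.632, 0.775, 0.001, 0.002]
ft_force: [-3.2, 0.5, 9.9]
grip_width: -0.0001
```

```bash
cat > look.py <<'E'
from st import *
import sys
st()
c=camera("side"); im=c["pixels"]
hsv=cv2.cvtColor(im,cv2.COLOR_RGB2HSV)
m=((hsv[...,0]>100)&(hsv[...,0]<125)&(hsv[...,1]>130)&(hsv[...,2]>50)).astype(np.uint8); k=np.zeros_like(m);k[180:235,275:325]=1;m*=k
n,l,s,ce=cv2.connectedComponentsWithStats(m);i=1+np.argmax(s[1:,4]);print("tab px",s[i],ce[i])
v,u=np.where(l==i)
# top edge of outer face at tab: use depth points
q=depth(c,list(zip(u,v)));y=(q[:,:2]-O)@d*1e3;print("tab y",np.median(y).round(1),"travel",(297-np.median(y)).round(1))
y2=(plane(c,[ce[i]],.051+.0275)[0][:2]-O)@d*1e3;print("ray travel",(297-y2).round(1))
im=im[100:240,250:400,::-1]
cv2.imwrite(f"pics/{sys.argv[1]}.png",cv2.resize(im,None,fx=4,fy=4,interpolation=cv2.INTER_CUBIC))
E
python3 look.py s2
```

```text
t 5.7 pos [ 0.5432 -0.0243  0.0618] dock xyz mm [1.000e-01 1.085e+02 6.180e+01] tip z 50.8
tool y ang 11.66 tilt z [ 4.9e-03 -1.0e-04 -1.0e+00] F dock [-3.    1.1   9.86] grip -6.525622705388756e-05
tab px [287 192  19  20 330] [296.48484848 201.46363636]
tab y 278.3 travel 18.7
ray travel 21.1
```

Dragging works: the tab travelled about 5 mm, matching the finger. Continuing.

Emit:
move_arm(moves=[[[0.0008,-0.004,-0.0015,0,0,0,1],[0.0008,-0.004,-0.0015,0,0,0,1],[0.0008,-0.004,-0.0015,0,0,0,1],[0.0008,-0.004,-0.0015,0,0,0,1],[0.0008,-0.004,-0.0015,0,0,0,1]]])

```text
clock: 6.17
eef_pos: [0.5453, -0.0344, 0.0618]
tool_rot: [0.632, 0.775, 0.002, 0.003]
ft_force: [-3.9, 0.2, 8.8]
grip_width: -0.0001
```

Emit:
move_arm(moves=[[[0.0008,-0.004,-0.0015,0,0,0,1],[0.0008,-0.004,-0.0015,0,0,0,1],[0.0008,-0.004,-0.0015,0,0,0,1]]])

```text
clock: 6.42
eef_pos: [0.5464, -0.0404, 0.0618]
tool_rot: [0.631, 0.775, 0.003, 0.003]
ft_force: [-4.1, 0.7, 9.6]
grip_width: -0.0003
```

```bash
python3 look.py s3
```

```text
t 6.42 pos [ 0.5464 -0.0404  0.0618] dock xyz mm [ 0.1 92.1 61.8] tip z 50.8
tool y ang 11.68 tilt z [ 0.0082  0.0011 -1.    ] F dock [-3.86  1.47  9.63] grip -0.0002537822126623047
tab px [288 189  19  19 325] [297.48307692 198.36307692]
tab y 261.8 travel 35.2
ray travel 37.0
```

Emit:
move_arm(moves=[[[0.0006,-0.003,-0.0015,0,0.003,0,1],[0.0006,-0.003,-0.0015,0,0.003,0,1],[0.0006,-0.003,-0.0015,0,0.003,0,1],[0.0006,-0.003,-0.0015,0,0.003,0,1]]])

```text
clock: 6.8
eef_pos: [0.5478, -0.0468, 0.0618]
tool_rot: [0.632, 0.775, 0.002, 0.001]
ft_force: [-3.6, 0.8, 8.6]
grip_width: -0.0002
```

Emit:
move_arm(moves=[[[0.0006,-0.003,-0.0015,0,0.003,0,1],[0.0006,-0.003,-0.0015,0,0.003,0,1],[0.0006,-0.003,-0.0015,0,0.003,0,1],[0.0006,-0.003,-0.0015,0,0.003,0,1]]])

```text
clock: 7.13
eef_pos: [0.5492, -0.0529, 0.0618]
tool_rot: [0.632, 0.775, 0.0, -0.001]
ft_force: [-3.4, 1.1, 8.4]
grip_width: -0.0002
```

```bash
python3 look.py s4
```

```text
t 7.13 pos [ 0.5492 -0.0529  0.0618] dock xyz mm [ 0.2 79.3 61.8] tip z 50.8
tool y ang 11.67 tilt z [-9.0e-04  1.3e-03 -1.0e+00] F dock [-3.13  1.78  8.42] grip -0.00022552484890352886
tab px [289 187  19  19 322] [298.34161491 195.83540373]
tab y 249.4 travel 47.6
ray travel 50.3
```

The button front is about 7 mm under the roof with no jam. Continuing in smaller steps until the finger butts.

Emit:
move_arm(moves=[[[0.0005,-0.0025,-0.0015,0,0,0,1],[0.0005,-0.0025,-0.0015,0,0,0,1],[0.0005,-0.0025,-0.0015,0,0,0,1]]])

```text
clock: 7.43
eef_pos: [0.55, -0.057, 0.0618]
tool_rot: [0.632, 0.775, 0.0, -0.0]
ft_force: [-3.8, 0.2, 8.9]
grip_width: -0.0
```

Emit:
move_arm(moves=[[[0.0004,-0.002,-0.0015,0,0,0,1],[0.0004,-0.002,-0.0015,0,0,0,1]]])

```text
clock: 7.6
eef_pos: [0.5504, -0.0592, 0.0618]
tool_rot: [0.632, 0.775, 0.001, 0.0]
ft_force: [-3.0, 0.8, 8.6]
grip_width: -0.0001
```

Emit:
move_arm(moves=[[[0.0004,-0.002,-0.0015,0,0,0,1],[0.0004,-0.002,-0.0015,0,0,0,1]]])

```text
clock: 7.77
eef_pos: [0.5508, -0.0611, 0.0618]
tool_rot: [0.632, 0.775, 0.001, 0.0]
ft_force: [-3.3, 4.1, 9.9]
grip_width: -0.0003
```

```bash
python3 look.py s5
```

```text
t 7.77 pos [ 0.5508 -0.0611  0.0618] dock xyz mm [ 0.2 70.9 61.8] tip z 50.8
tool y ang 11.65 tilt z [ 0.0018  0.0012 -1.    ] F dock [-2.45  4.69  9.94] grip -0.0002547205247165298
tab px [290 185  19  19 317] [299.0126183  194.32176656]
tab y 241.2 travel 55.8
ray travel 58.3
```

The along-slide force jumped to 4.7 N with the finger front at dock y about 60, so that's the tube end. The button front is about 15 mm under the roof. Lifting off and moving outside the tab.

Emit:
move_arm(moves=[[[-0.0002,0.001,0.002,0,0,0,1],[0,0,0.006,0,0,0,1],[0,0,0.02,0,0,0,1],[0,0,0.05,0,0,0,1],[0,0,0.07,0,0,0,1],[0,0,0.07,0,0,0,1],[0,0,0.05,0,0,0,1],[0,0,0,0,0,0,1]]])

```text
clock: 8.48
eef_pos: [0.5478, -0.0606, 0.1991]
tool_rot: [0.632, 0.775, -0.001, -0.003]
ft_force: [1.3, 0.0, 1.0]
grip_width: -0.0002
```

```bash
python3 look.py s6
```

```text
t 8.48 pos [ 0.5478 -0.0606  0.1991] dock xyz mm [ -2.7  72.  199.1] tip z 188.1
tool y ang 11.63 tilt z [-0.0051  0.0019 -1.    ] F dock [ 1.26 -0.23  0.99] grip -0.00019554415689651506
tab px [290 185  19  19 314] [299.02547771 194.35987261]
tab y 240.7 travel 56.3
ray travel 58.1
```

View pics/s6.png

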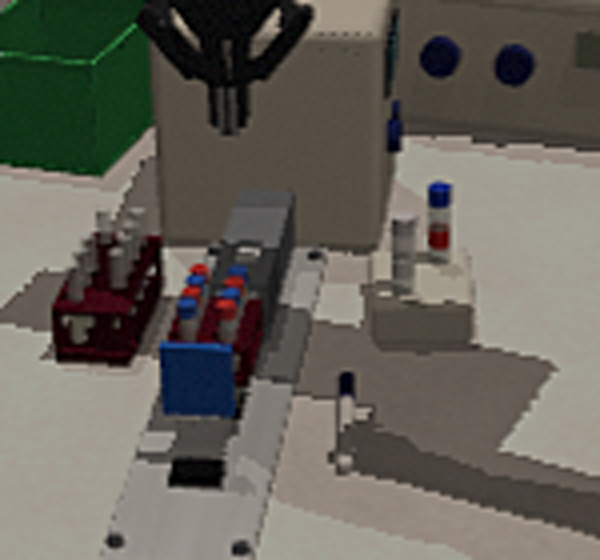

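The carriage stayed at about 56 mm (tab crop (198,380)), and the window (crop about (248,250)) is still empty. Moving outside the tab.

Emit:
move_arm(moves=[[[-0.0134,0.07,0,0,0,0,1],[-0.0134,0.07,0,0,0,0,1],[-0.0134,0.07,0,0,0,0,1],[-0.0134,0.07,0,0,0,0,1],[-0.0134,0.07,0,0,0,0,1],[-0.0134,0.07,0,0,0,0,1],[0,0,0,0,0,0,1],[0,0,0,0,0,0,1]]])

```text
clock: 9.2
eef_pos: [0.5018, 0.1553, 0.1893]
tool_rot: [0.634, 0.773, -0.005, -0.006]
ft_force: [0.5, 0.6, 0.2]
grip_width: 0.0001
```

Run:
```python
from st import *
p,q=st(); print((O+.287*d-p[:2])*2)
```

```text
t 9.2 pos [0.5018 0.1553 0.1893] dock xyz mm [ -4.2 292.7 189.3] tip z 178.3
tool y ang 11.29 tilt z [-1.520e-02 -2.000e-04 -9.999e-01] F dock [0.59 0.44 0.23] grip 0.00013517498511165173
[ 0.01058866 -0.00948551]
```

Emit:
move_arm(moves=[[[0.004,0,-0.03,0,-0.015,0.005,1],[0.002,0,-0.05,0,-0.015,0.005,1],[0,0,-0.05,0,0,0,1],[0,0,-0.04,0,0,0,1],[0,0,-0.015,0,0,0,1],[0,0,0,0,0,0,1],[0,0,0,0,0,0,1]]])

```text
clock: 9.78
eef_pos: [0.5034, 0.1508, 0.0896]
tool_rot: [0.633, 0.774, -0.002, -0.001]
ft_force: [0.5, 0.2, 0.9]
grip_width: -0.0
```

Run:
```python
from st import *
p,q=st(); print((O+.27*d-p[:2])*2)
```

```text
t 9.78 pos [0.5034 0.1508 0.0896] dock xyz mm [ -3.6 288.   89.6] tip z 78.6
tool y ang 11.41 tilt z [-0.0039 -0.0027 -1.    ] F dock [0.58 0.1  0.9 ] grip -5.610153731864244e-06
[ 0.01421153 -0.03375807]
```

Emit:
move_arm(moves=[[[0.004,-0.0115,0,0,-0.004,0.002,1],[0.004,-0.0115,0,0,-0.004,0.002,1],[0.004,-0.0115,0,0,0,0.002,1],[0.004,-0.0115,0,0,0,0,1],[0.003,-0.008,0,0,0,0,1],[0,0,0,0,0,0,1]]])

```text
clock: 10.28
eef_pos: [0.5179, 0.1201, 0.0947]
tool_rot: [0.633, 0.774, 0.003, 0.004]
ft_force: [0.3, 0.9, -0.5]
grip_width: 0.0001
```

```bash
python3 look.py s7
```

```text
t 10.28 pos [0.5179 0.1201 0.0947] dock xyz mm [  4.4 255.   94.7] tip z 83.7
tool y ang 11.48 tilt z [ 0.0097 -0.0013 -1.    ] F dock [ 0.43  0.82 -0.51] grip 7.175277994328952e-05
tab px [291 186  18  18 189] [301.22751323 196.5026455 ]
tab y 240.7 travel 56.3
ray travel 47.5
```

View pics/s7.png

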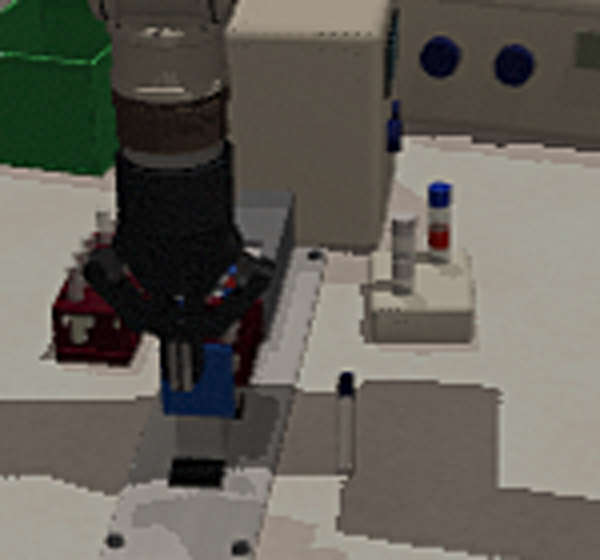

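The fingers are just outside the tab's face at crop (180,365). Now pushing gently.

Emit:
move_arm(moves=[[[-0.0015,-0.003,-0.002,0,0.005,0,1],[-0.0015,-0.003,-0.002,0,0.005,0,1],[-0.0015,-0.003,-0.002,0,0.005,0,1],[0.0006,-0.003,-0.001,0,0,0,1]]])

```text
clock: 10.67
eef_pos: [0.5167, 0.1173, 0.0927]
tool_rot: [0.632, 0.775, 0.004, -0.001]
ft_force: [-3.2, 6.0, 4.5]
grip_width: 0.0001
```

```bash
python3 look.py s8
```

```text
t 10.67 pos [0.5167 0.1173 0.0927] dock xyz mm [  2.7 252.5  92.7] tip z 81.7
tool y ang 11.62 tilt z [ 0.0038  0.0064 -1.    ] F dock [-1.94  6.47  4.53] grip 6.284041241872514e-05
tab px [290 186  18  18 179] [301.11173184 196.54748603]
tab y 240.5 travel 56.5
ray travel 47.3
```

Emit:
move_arm(moves=[[[0.0008,-0.004,0,0,0,0,1],[0.0008,-0.004,0,0,0,0,1],[0.0008,-0.004,0,0,0,0,1]]])

```text
clock: 10.97
eef_pos: [0.5168, 0.1161, 0.0928]
tool_rot: [0.63, 0.777, 0.007, -0.004]
ft_force: [-0.6, 5.2, 1.4]
grip_width: -0.0001
```

```bash
python3 look.py s9
```

```text
t 10.97 pos [0.5168 0.1161 0.0928] dock xyz mm [  2.5 251.4  92.8] tip z 81.8
tool y ang 11.91 tilt z [ 0.0018  0.0158 -0.9999] F dock [0.43 5.25 1.38] grip -0.00012013741123559902
tab px [291 186  18  18 177] [301.20903955 196.65536723]
tab y 239.5 travel 57.5
ray travel 46.7
```

Emit:
move_arm(moves=[[[0.001,-0.005,0,-0.012,0,-0.004,1],[0.001,-0.005,0,-0.012,0,-0.004,1],[0.001,-0.005,0,-0.012,0,-0.004,1]]])

```text
clock: 11.27
eef_pos: [0.5174, 0.1132, 0.0927]
tool_rot: [0.631, 0.776, 0.002, -0.002]
ft_force: [0.5, 5.8, 1.2]
grip_width: -0.0001
```

```bash
python3 look.py s10
```

```text
t 11.27 pos [0.5174 0.1132 0.0927] dock xyz mm [  2.5 248.4  92.7] tip z 81.7
tool y ang 11.81 tilt z [ 1.0e-04  5.5e-03 -1.0e+00] F dock [1.67 5.57 1.24] grip -0.0001416744118022488
tab px [291 185  18  19 179] [301.30167598 196.05027933]
tab y 236.4 travel 60.6
ray travel 49.9
```

Emit:
move_arm(moves=[[[0.0012,-0.006,0,-0.01,0,-0.003,1],[0.0012,-0.006,0,-0.01,0,-0.003,1],[0.0012,-0.006,0,-0.01,0,-0.003,1],[0.0012,-0.006,0,-0.01,0,-0.003,1],[0.0012,-0.006,0,-0.01,0,-0.003,1],[0.0012,-0.006,0,-0.01,0,-0.003,1]]])

```text
clock: 11.82
eef_pos: [0.519, 0.1052, 0.0926]
tool_rot: [0.63, 0.776, -0.004, 0.001]
ft_force: [-1.7, 5.9, 0.6]
grip_width: 0.0002
```

```bash
python3 look.py s11
```

```text
t 11.82 pos [0.519  0.1052 0.0926] dock xyz mm [  2.5 240.2  92.6] tip z 81.6
tool y ang 11.85 tilt z [-0.0038 -0.0081 -1.    ] F dock [-0.46  6.11  0.6 ] grip 0.00018182324920374538
tab px [291 184  18  18 174] [301.95977011 194.61494253]
tab y 228.6 travel 68.4
ray travel 57.6
```

Emit:
move_arm(moves=[[[0.0012,-0.006,0,-0.003,0.002,-0.003,1],[0.0012,-0.006,0,-0.003,0.002,-0.003,1],[0.0012,-0.006,0,-0.003,0.002,-0.003,1],[0.0012,-0.006,0,-0.003,0.002,-0.003,1],[0.0012,-0.006,0,-0.003,0,-0.003,1],[0.0012,-0.006,0,-0.003,0,-0.003,1],[0.0012,-0.006,0,-0.003,0,-0.003,1],[0.0012,-0.006,0,-0.003,0,-0.003,1]]])

```text
clock: 12.53
eef_pos: [0.5214, 0.0935, 0.0927]
tool_rot: [0.63, 0.776, -0.003, -0.006]
ft_force: [-0.5, 5.5, 1.4]
grip_width: -0.0
```

```bash
python3 look.py s12
```

```text
t 12.53 pos [0.5214 0.0935 0.0927] dock xyz mm [  2.5 228.2  92.7] tip z 81.7
tool y ang 11.84 tilt z [-0.0128  0.0023 -0.9999] F dock [0.59 5.51 1.45] grip -1.3690476610563258e-05
tab px [292 182  18  18 174] [302.54022989 192.57471264]
tab y 216.5 travel 80.5
ray travel 68.5
```

Emit:
move_arm(moves=[[[0.0012,-0.006,0,-0.005,-0.004,-0.003,1],[0.0012,-0.006,0,-0.005,-0.004,-0.003,1],[0.0012,-0.006,0,-0.005,-0.004,-0.003,1],[0.0012,-0.006,0,-0.005,-0.004,-0.003,1],[0.0012,-0.006,0,-0.005,-0.004,-0.003,1],[0.0012,-0.006,0,-0.005,0,-0.003,1],[0.0012,-0.006,0,-0.005,0,-0.003,1],[0.0012,-0.006,0,-0.005,0,-0.003,1]]])

```text
clock: 13.25
eef_pos: [0.5243, 0.0797, 0.0926]
tool_rot: [0.631, 0.776, -0.002, -0.002]
ft_force: [-0.7, 5.1, 1.7]
grip_width: -0.0004
```

```bash
python3 look.py s13
```

```text
t 13.25 pos [0.5243 0.0797 0.0926] dock xyz mm [  2.6 214.1  92.6] tip z 81.6
tool y ang 11.7 tilt z [-5.4e-03  1.0e-04 -1.0e+00] F dock [0.34 5.17 1.7 ] grip -0.0003567387628486681
tab px [293 180  17  17 167] [303.24550898 190.02994012]
tab y 202.2 travel 94.8
ray travel 82.3
```

Emit:
move_arm(moves=[[[0.001,-0.005,0,-0.004,-0.001,-0.003,1],[0.001,-0.005,0,-0.004,-0.001,-0.003,1],[0.001,-0.005,0,-0.004,-0.001,-0.003,1],[0.001,-0.005,0,-0.004,-0.001,-0.003,1],[0.001,-0.005,0,-0.004,0,-0.003,1]]])

```text
clock: 13.72
eef_pos: [0.5258, 0.0727, 0.0926]
tool_rot: [0.632, 0.775, -0.002, -0.002]
ft_force: [-0.3, 6.1, 2.2]
grip_width: -0.0001
```

```bash
python3 look.py s14
```

```text
t 13.72 pos [0.5258 0.0727 0.0926] dock xyz mm [  2.6 207.   92.6] tip z 81.6
tool y ang 11.57 tilt z [-5.1e-03 -5.0e-04 -1.0e+00] F dock [0.97 6.02 2.25] grip -9.589777924562383e-05
tab px [293 180  18  16 160] [303.5875  189.21875]
tab y 195.4 travel 101.6
ray travel 86.8
```

Emit:
move_arm(moves=[[[0.0008,-0.004,0,-0.004,-0.001,0,1],[0.0008,-0.004,0,-0.004,-0.001,0,1],[0.0008,-0.004,0,-0.004,-0.001,0,1]]])

```text
clock: 14.02
eef_pos: [0.5264, 0.0695, 0.0926]
tool_rot: [0.631, 0.776, -0.002, -0.001]
ft_force: [-1.2, 5.0, 0.8]
grip_width: 0.0002
```

Emit:
move_arm(moves=[[[0.0008,-0.004,0,-0.003,0,0,1],[0.0008,-0.004,0,-0.003,0,0,1]]])

```text
clock: 14.18
eef_pos: [0.527, 0.0657, 0.0925]
tool_rot: [0.631, 0.776, -0.004, -0.0]
ft_force: [0.7, 0.6, 0.2]
grip_width: -0.0001
```

```bash
python3 look.py s15
```

```text
t 14.18 pos [0.527  0.0657 0.0925] dock xyz mm [  2.4 199.9  92.5] tip z 81.5
tool y ang 11.79 tilt z [-0.0049 -0.0059 -1.    ] F dock [0.76 0.44 0.2 ] grip -0.00011249924444764027
tab px [294 180  17  15 150] [303.84666667 188.28666667]
tab y 188.6 travel 108.4
ray travel 91.9
```

View pics/s15.png

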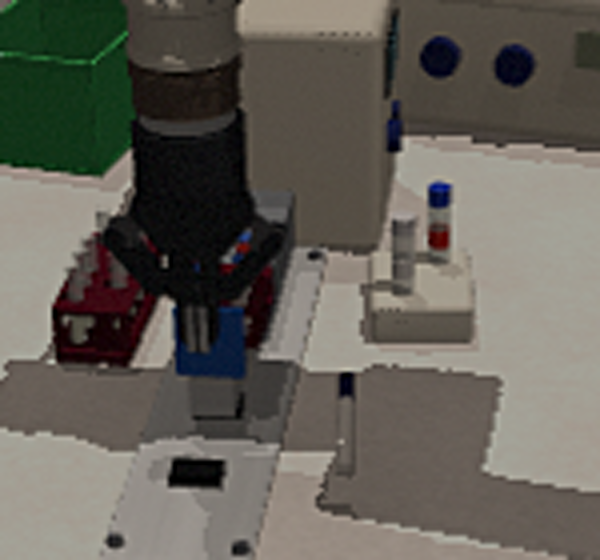

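The push force fell from 5–6 N to 0.4 N at travel of about 108 mm, which suggests the button popped. Backing off to look.

Emit:
move_arm(moves=[[[-0.004,0.02,0,0,0,0,1],[-0.006,0.03,0,0,0,0,1],[-0.006,0.03,0.02,0,0,0,1],[-0.01,0.04,0.06,0,0,0,1],[-0.02,0.05,0.06,0,0,0,1],[-0.03,0.06,0.05,0,0,0,1],[-0.04,0.06,0.02,0,0,0,1],[-0.04,0.06,0,0,0,0,1]]])

```text
clock: 14.9
eef_pos: [0.4448, 0.2379, 0.1971]
tool_rot: [0.638, 0.77, -0.011, 0.001]
ft_force: [0.5, -0.4, 0.4]
grip_width: -0.0001
```

Emit:
move_arm(moves=[[[-0.05,0.06,0,0,0,0,1],[-0.05,0.06,0,0,0,0,1],[-0.05,0.05,0,0,0,0,1],[-0.05,0.03,0,0,0,0,1],[0,0,0,0,0,0,1],[0,0,0,0,0,0,1]]])

```text
clock: 15.4
eef_pos: [0.3358, 0.3472, 0.1985]
tool_rot: [0.635, 0.772, -0.01, 0.004]
ft_force: [-0.4, -0.2, 0.1]
grip_width: 0.0002
```

```bash
python3 look.py s16
python3 - <<'E'
from st import *
c=camera("top"); im=c["pixels"]; 
hsv=cv2.cvtColor(im,cv2.COLOR_RGB2HSV)
m=((hsv[...,0]>3)&(hsv[...,0]<20)&(hsv[...,1]>150)&(hsv[...,2]>90)).astype(np.uint8)
m[:115]=0;m[215:]=0;m[:,:255]=0;m[:,455:]=0
n,l,s,ce=cv2.connectedComponentsWithStats(m)
for i in range(1,n):
    v,u=np.where(l==i);q=depth(c,list(zip(u,v)))
    p=plane(c,[ce[i]],.061)[0];print(s[i],"z",np.median(q[:,2]),"travel",115-(p[:2]-O)@d*1e3)
q=depth(c,[(255+u/4,115+v/4) for u in range(620,690,4) for v in range(100,145,4)]);print("tube z",np.median(q[:,2]))
cv2.imwrite("pics/top2.png",cv2.resize(im[105:225,255:455,::-1],None,fx=4,fy=4,interpolation=cv2.INTER_CUBIC))
E
```

```text
t 15.4 pos [0.3358 0.3472 0.1985] dock xyz mm [-128.2  514.1  198.5] tip z 187.5
tool y ang 11.09 tilt z [-0.0059 -0.0213 -0.9998] F dock [-0.43 -0.09  0.15] grip 0.00015709919196158645
tab px [294 180  15  14 149] [299.06711409 187.02684564]
tab y 188.2 travel 108.8
ray travel 97.6
[394 144  12   8  65] z 0.060543232149031345 travel 108.87368893063106
tube z 0.057355791762353836
```

View pics/top2.png

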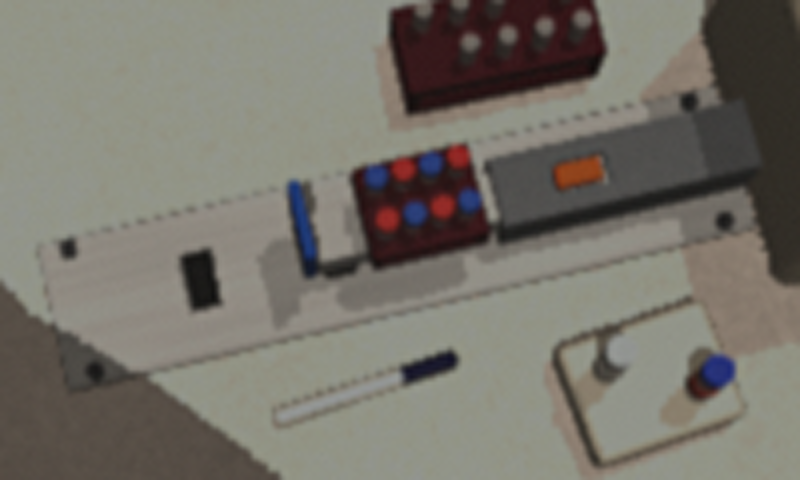

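View pics/s16.png

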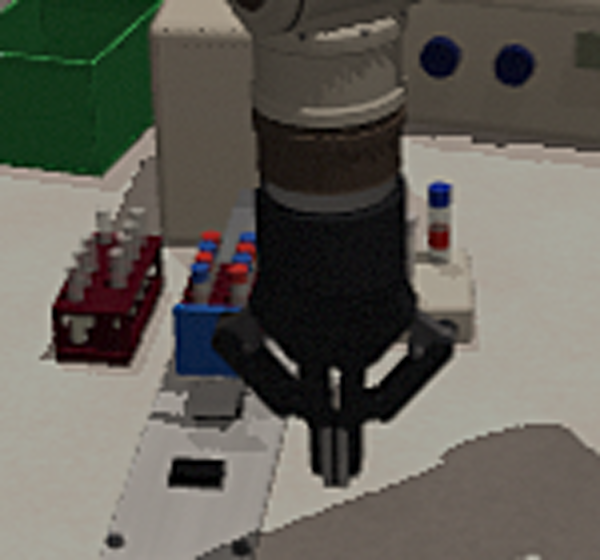

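The orange button fills the window at crop (580,172). Its top is at 60.5 mm against 57.4 mm for the roof, and about 61 mm when it was free at the start. Bystanders stand as before and the arm is clear.

```bash
python3 -c "
from workcell import *
print(job_done())"
```

```text
the job is handed in; nothing more can be done
None
```

The carriage is locked in its working place and the job is handed in; no verdict came back.

**What I did:** I pressed the rear half of the button flush (about 6–8 N) and dragged the bar in at 8–10 N of downward force. I stopped when the fingertip butted the tube end at dock y of about 60, at about 5 N. Then I pushed the blue tab at 5–6 N until the push force fell to 0.4 N.

**Last checks:**
- **Travel:** the button seen from the top camera and the tab by depth both gave about 108.8 mm. A rough side-camera ray estimate gave 97.6 mm. I discounted it because the gripper partly hid the tab.
- **Button:** its top measured 60.5 mm, about 3 mm above the tube roof and 0.5–0.8 mm below the 61.0–61.3 mm read at the start. That fits a fully popped button within camera error.
- **Surroundings:** the bystanders in the last pictures (rack, foam block, marker) looked unmoved. I didn't measure them, and the tip box, beaker, bottle and mouse weren't in those cropped views.
- **Arm and time:** the arm ended clear of everything, about 15.5 s into the 64 s allowed.

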